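# Stop a tabletop pottery wheel rocking with its levelling screws

## Robot

A 6-joint arm with a two-finger parallel gripper is mounted at the origin on the work surface. World frame = base frame: x ahead of the robot, y to its left, z up, the work surface at z = 0. Lengths are in m, angles in rad, forces in N, time in s.
With the tool pointing down it reaches from about 0.425 to 0.95 m from the base axis. Payload 3.5 kg.
Tool frame: the origin (TCP) lies at the very end of the fingers, on their centre line; the grasp point (between the pads) lies 19 mm behind it; z points along the fingers, y is the line along which they close (so a half turn about z gives the same grasp; the last joint's range is limited). The gripper opens to 85 mm and grips with 20 to 120 N. Pads are 22 mm wide; open, the fingers measure 114 mm over their backs; the gripper's body (76 mm by 85 mm) begins 54 mm behind the grasp point. The pads swing forward as they close: fully open they stand 13 mm farther back than shut.
Start: joints at [1.115, 0.286, 1.577, -0, 1.279, -0.15], TCP at [0.203, 0.644, 0.231] pointing down, gripper open.
Joint ranges: [-2.77, 2.77], [-0.9, 2.22], [0.21, 2.48], [-1.53, 4.67], [0.24, 2.81], [-2.84, 2.84]. Speed limits (rad/s): [2.79, 2.79, 3.14, 3.14, 3.14, 3.14].

## Interface

Orientations are given as a unit quaternion [x, y, z, w].
In Python, from plant import ctrl gives the robot as it stands.
- The arm moves only by the tool carry_out, never from a script. Its argument "deltas" is one flat list of numbers, 6 for each row, row after row: the shift along the tool's x, y, z in m, then the turn, a rotation vector about the tool's x, y, z in rad. A call has 1 to 5 rows; each row is the pose to reach, as a shift and turn from the pose commanded when the call began, along the tool's axes at that moment; what a row does not reach only later rows make up. A row lasts 1/8 s, in which the tool goes at most 62.5 mm and 10.7 degrees, less where a joint would pass 70% of its speed; a pose out of reach is approached as far as the arm can. A call with a gripper value outside its range is refused whole. "grip" is the opening in per cent of the stroke, from 0 (shut) to 100 (fully open), set as the call begins (left out, the last holds). The fingers move at their own pace and stop on an object; "grip_force" is the grip in N (left out, the last holds). Time passes only in rows, so rows that repeat a pose let the fingers close. It gives the time, the measured TCP pose, the force, the opening and the grip force at its end, in the units of the state.
- ctrl.get_state(): the state, without advancing time (a new reading comes with each control period).
- ctrl.read_camera(name): name is "scene" or "side" or "wrist"; returns (picture, depth): 420x560x3 uint8, red, green, blue; 420x560 float32, m along the optical axis (not along the pixel's ray), 0 where there is no reading.
- ctrl.camera_model(name): a dict with "intrinsics" (3x3 intrinsics, pixels), "k1" (the pictures are not rectified: a ray, as slopes to the right and down, at radius r is drawn at 1 + k1 r^2 times it, then the intrinsics apply), "extrinsics" (4x4, takes a point from world to camera coordinates); the wrist camera has in their place "hand_eye" (4x4, takes a point from camera to tool coordinates, whose origin is the TCP and whose axes are the flange's). Camera axes: x right, y down, z forward; pixel columns grow to the right and rows downward; lengths in m; the calibration is good to about 2 mm. A picture is of the moment at which its call begins: read the wrist's pose just before it. camera_model takes no time and is no camera call.
- ctrl.sign_off(): hands the job in; it is judged then, once.
Trained networks look in the newest picture that a camera, given by its name, has taken for a name from the list of things; names that differ only in an ending like _2 or _b are one class to them, and where a whole thing is asked for, a point or a joint stands for the part that bears it (a point fixed in the world has none). Each returns a list of dicts, best first, with "score" (0 to 1); they miss things now and then, are a little off and sometimes report something else, mostly with a low value. They report only what shows in the picture. A call takes as long as a camera call.
- ctrl.find_in(camera, query): "uv" ([column, row] in pixels, amid what is visible of it).
The state is a dict: "time": time; "qpos": joint angles; "dq": joint speeds; "joint_efforts": joint torques, N m; "eef_pos": TCP position; "tcp_rot": TCP orientation; "contact_force": force on the tool from outside, world axes, zero at the start; "wrist_torque": the same for the moment, N m; "opening": opening from 0.0 (shut) to 1.0 (fully open); "finger_force": force on a finger pad.
Only numpy, scipy, OpenCV 4.12 (cv2) and the standard library are available. Lean on these libraries where they do the work, as an engineer would, in place of code of your own. Each camera call takes 0.05 s, during which the arm holds its last target. There are 200 camera calls.

## Task

The small pottery wheel rocks on its uneven boards, because one of its two near feet hangs in the air. Feel which one, turn that foot's black levelling knob down until all four feet carry a fair share of the weight (not so far that it jacks another foot up) and let go; then press firmly but gently on the middle of the white wheel head with the closed fingers to prove that it stands firm, and let go again. Do not shove, tip or lift the wheel, and leave the pots, jar and brush alone.

Things in the scene. Friction and masses are not known exactly. Their poses are not given: they have to be found in the camera images.
- wheel: the wheel's grey cross-shaped cast frame, a foot at each corner (+-105, +-105 mm here); it weighs 4.4 kg +-10 %, centre of mass 10 mm to the far side. Origin on the centre axis, level with the far board's top, 18 mm above the table; x to the far side (grey motor box, top z = 64 mm), z up; arms' tops z = 38 mm. Far feet fixed, near feet are screws. The near boards lie 0 to 10 mm lower, unknown
- head: the white round wheel head, 184 mm across and 14 mm thick, on the frame's axis, free to spin, its underside at z = 81 mm of the wheel frame. Origin: centre of its underside
- head_top (a point): centre of the wheel head's top face, about 113 mm above the table
- knob_left_top (a point): top centre of the left screw's black fluted knob (38 mm dia., 22 tall), at x -105, y +105 mm of the wheel frame, 103 mm above the table, 56 mm from the head's rim; grip at any yaw. Clockwise from above drives knob, stem and foot down, 12 mm a turn (1.91 mm/rad): a hanging foot sinks, a loaded one lifts its corner. Takes 0.08 Nm + 0.002 Nm per N of load; stays put. Range -2 to +8 rad from the start
- knob_right_top (a point): the same for the right screw, at x -105, y -105 mm of the wheel frame. Pushing this or the other knob's top down dips that corner until its foot meets the board: a hanging foot gives by its gap, a loaded one hardly at all. Once it touches, a foot needs about 3 mm (1.4 rad) more of screw to carry its full share (about 10 N), as the rubber of all feet yields
- near_pad_left: rubber foot of the left screw, 30 mm diameter, 10 mm high, springy (about 16 N per mm); origin: centre of its underside, always 85 mm below its knob's top (less the squeeze of the rubber)
- near_pad_right: rubber foot of the right screw, the same. At the start the near foot that stands carries about 18 N, the hanging one nothing; pushing the hanging corner down takes about 5 N to tip the wheel over until that foot meets its board
- far_pad_left: left far foot, the same rubber pad, fixed to the frame's corner at x = +105, y = +105 mm
- far_pad_right: right far foot, the same, at x = +105, y = -105 mm
- bowl: terracotta bowl, 110 mm across, 55 mm high, bystander; origin: centre of underside
- mug: terracotta mug, 80 mm across, 85 mm high, bystander; origin: centre of underside
- jar: amber glass jar with black lid, 68 mm across, 95 mm high, bystander; origin: centre of underside
- brush: brush with a wooden handle, 200 mm long, lying on the table, bystander; origin: underside of its middle

How it is judged:
By the outcome, as a careful person would: the job done as asked, in the order asked, and still so for the second after the job is handed in, with the robot touching nothing.
It also fails if it takes over 72 s, if anything falls off the work surface, if the arm or the gripper's body presses on something with over 40 N, if the wrist force passes 120 N, or if a joint passes its speed limit or range.

## Working session

There is one attempt and no reset: what is moved stays moved. The work goes in short steps, Python scripts to look and compute and a tool call to move; the robot and the scene stay as the last step left them, time stands still between calls to the robot, and variables do not carry over. Pictures are saved under pics/ and viewed, at most 10 in all, crops included, and the job is handed in when it is done.

Besides the shell and the picture viewer there is one more tool, called after "Emit:" as name(argument=value, ...) on one line, values as JSON. carry_out: Moves the arm, as the interface text tells. Its arguments: {"type":"object","properties":{"deltas":{"type":"array"},"grip":{"type":"number"},"grip_force":{"type":"number"}},"required":["deltas"]}

```bash
mkdir -p pics; ls; cat > h.py <<'E'
import numpy as np, cv2
from scipy.spatial.transform import Rotation as R
from plant import ctrl
def T_wc(cam,st=None):
    m=ctrl.camera_model(cam)
    if 'extrinsics' in m: return np.linalg.inv(np.array(m['extrinsics']))
    st=st or ctrl.get_state(); T=np.eye(4); T[:3,:3]=R.from_quat(st['tcp_rot']).as_matrix(); T[:3,3]=st['eef_pos']
    return T@np.array(m['hand_eye'])
def ray(cam,uv):
    m=ctrl.camera_model(cam);K=np.array(m['intrinsics'])
    p=cv2.undistortPoints(np.array([[uv]],float),K,np.array([m['k1'],0,0,0.]))[0,0]
    return np.array([p[0],p[1],1.])
def world(cam,uv,depth,T):
    u,v=np.round(uv).astype(int); w=depth[max(v-2,0):v+3,max(u-2,0):u+3]; d=np.median(w[w>0]) if (w>0).any() else np.nan
    return (T@np.r_[ray(cam,uv)*d,1])[:3]
def onplane(cam,uv,z,T):
    d=T[:3,:3]@ray(cam,uv); return T[:3,3]+d*(z-T[2,3])/d[2]
E
cat > a.py <<'E'
from h import *
st=ctrl.get_state(); print({k:np.round(v,3) for k,v in st.items()})
ims=[]
for c in ['scene','side']:
    T=T_wc(c); im,d=ctrl.read_camera(c); cv2.imwrite(f'pics/{c}0.png',im[:,:,::-1]); print(c,T[:3,3])
    for q in ['head','head_top','knob_left_top','knob_right_top','bowl','mug','jar','brush']:
        for r in ctrl.find_in(c,q)[:2]: print(q,np.round(r['uv']),round(r['score'],2),np.round(world(c,r['uv'],d,T),3), np.round(onplane(c,r['uv'],.103,T),3))
E
python3 a.py
```

```text
pics
{'time': np.float64(0.0), 'qpos': array([ 1.115,  0.287,  1.578, -0.   ,  1.279, -0.15 ]), 'dq': array([-0.001, -0.001, -0.   , -0.002,  0.   , -0.   ]), 'joint_efforts': array([ 0.0000e+00, -4.0598e+01, -2.9262e+01, -0.0000e+00,  6.0000e-03,
       -0.0000e+00]), 'eef_pos': array([0.203, 0.643, 0.23 ]), 'tcp_rot': array([ 0.152,  0.988, -0.001, -0.   ]), 'contact_force': array([-0.555,  0.445, -0.951]), 'wrist_torque': array([ 0.02 ,  0.011, -0.014]), 'finger_force': np.float64(0.0), 'opening': np.float64(1.001)}
scene [ 1.42614584 -0.04649827  0.81957329]
head [278. 214.] 0.75 [0.662 0.009 0.114] [0.65  0.01  0.103]
head_top [278. 212.] 0.84 [0.656 0.009 0.113] [0.645 0.01  0.103]
knob_left_top [321. 193.] 0.64 [0.574 0.125 0.101] [0.576 0.124 0.103]
knob_right_top [245. 185.] 0.73 [ 0.536 -0.07   0.103] [ 0.536 -0.07   0.103]
mug [425. 205.] 0.82 [0.608 0.392 0.078] [0.636 0.377 0.103]
jar [112. 219.] 0.76 [ 0.618 -0.397  0.071] [ 0.652 -0.382  0.103]
brush [132. 194.] 0.66 [ 0.463 -0.388  0.021] [ 0.562 -0.353  0.103]
brush [324. 192.] 0.53 [0.573 0.132 0.102] [0.574 0.132 0.103]
side [ 0.23118838 -0.92653936  0.83006457]
head [289. 207.] 0.65 [0.646 0.001 0.111] [0.651 0.011 0.103]
head [262. 258.] 0.24 [ 0.524 -0.087  0.017] [ 0.493 -0.175  0.103]
head_top [295. 206.] 0.81 [ 0.665 -0.     0.111] [0.67  0.011 0.103]
knob_right_top [265. 234.] 0.61 [ 0.535 -0.079  0.1  ] [ 0.534 -0.082  0.103]
bowl [197. 180.] 0.58 [0.442 0.423 0.017] [0.42  0.281 0.103]
mug [232. 169.] 0.55 [0.567 0.373 0.063] [0.55  0.305 0.103]
jar [340. 331.] 0.78 [ 0.585 -0.44   0.07 ] [ 0.57  -0.461  0.103]
brush [282. 349.] 0.93 [ 0.457 -0.401  0.018] [ 0.433 -0.456  0.103]
```

```bash
cat > b.py <<'E'
from h import *
a=cv2.imread('pics/scene0.png');b=cv2.imread('pics/side0.png')
cv2.imwrite('pics/both.png',np.hstack([a[120:330,80:480],b[120:330,120:520]]))
for c in ['scene','side']:
    T=T_wc(c); im,d=ctrl.read_camera(c); m=ctrl.camera_model(c)
    v,u=np.mgrid[:420,:560]; uv=np.stack([u,v],-1).reshape(-1,1,2).astype(float)
    p=cv2.undistortPoints(uv,np.array(m['intrinsics']),np.array([m['k1'],0,0,0.]))[:,0]
    z=d.ravel(); P=(np.c_[p,np.ones(len(p))]*z[:,None])@T[:3,:3].T+T[:3,3]
    col=im.reshape(-1,3).astype(int).max(1)
    for n,x0 in [('L',(.572,.128)),('R',(.536,-.075))]:
        s=(z>0)&(np.hypot(P[:,0]-x0[0],P[:,1]-x0[1])<.035)&(P[:,2]>.093)&(P[:,2]<.115)&(col<90)
        if s.sum()>5: q=P[s]; (cx,cy),r=cv2.minEnclosingCircle(q[:,:2].astype(np.float32)); print(c,n,s.sum(),cx,cy,r,np.median(q[:,2]),q.mean(0))
    s=(z>0)&(np.hypot(P[:,0]-.655,P[:,1]-.008)<.12)&(P[:,2]>.105)&(P[:,2]<.122)
    q=P[s]; (cx,cy),r=cv2.minEnclosingCircle(q[:,:2].astype(np.float32)); print(c,'head',s.sum(),cx,cy,r,np.median(q[:,2]),q.mean(0))
    A=np.c_[q[:,:2]-q[:,:2].mean(0),np.ones(len(q))]; print(np.linalg.lstsq(A,q[:,2],rcond=None)[0])
E
python3 b.py
```

```text
scene L 113 0.5620154738426208 0.1312103420495987 0.01888798363506794 0.10222490272060303 [0.56702025 0.1302062  0.10093989]
scene R 108 0.5262369513511658 -0.07482057064771652 0.019223907962441444 0.10111161490546233 [ 0.53059301 -0.07545512  0.1004072 ]
scene head 3249 0.6456800103187561 0.009614892303943634 0.09478636831045151 0.11297532269937771 [0.65510705 0.00935781 0.11273986]
[-0.00380562  0.00373847  0.11273986]
side L 62 0.5622329711914062 0.1279090791940689 0.018937885761260986 0.10123801237826402 [0.55938501 0.12459681 0.10017305]
side R 88 0.5262694358825684 -0.07876316457986832 0.020171763375401497 0.09966678025326536 [ 0.52334553 -0.08087812  0.09892016]
side head 1680 0.6483867764472961 0.008865496143698692 0.0963248759508133 0.11162382221219397 [0.64368136 0.00239932 0.11148334]
[0.00915938 0.01017599 0.11148334]
```

View pics/both.png

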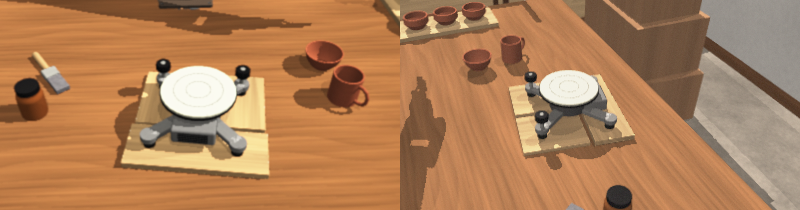

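Emit:
carry_out(deltas=[-0.049, -0.0376, 0, 0, 0, 0, -0.098, -0.0752, 0, 0, 0, 0, -0.147, -0.1128, 0, 0, 0, 0, -0.196, -0.1504, 0, 0, 0, 0, -0.245, -0.188, 0, 0, 0, 0], grip=0)

```text
time: 1.62
eef_pos: [0.3811, 0.389, 0.2316]
tcp_rot: [0.152, 0.988, 0.0, 0.0]
contact_force: [0.6, 0.2, 0.5]
opening: 0.003
finger_force: 0.0
```

Emit:
carry_out(deltas=[-0.047, -0.036, 0.01, 0, 0, 0, -0.094, -0.072, 0.02, 0, 0, 0, -0.141, -0.108, 0.04, 0, 0, 0, -0.188, -0.144, 0.06, 0, 0, 0, -0.235, -0.18, 0.075, 0, 0, 0])

```text
time: 2.25
eef_pos: [0.5508, 0.1465, 0.1557]
tcp_rot: [0.152, 0.988, 0.0, 0.0]
contact_force: [1.4, 0.9, 0.2]
opening: -0.001
finger_force: 0.0
```

```bash
cat >> h.py <<'E'
def go(target,st=None):
    st=st or ctrl.get_state(); M=R.from_quat(st['tcp_rot'])
    return np.round(M.inv().apply(np.array(target)-st['eef_pos']),4)
E
cat > s.py <<'E'
from h import *
st=ctrl.get_state()
for k in ['time','qpos','eef_pos','tcp_rot','contact_force','wrist_torque','opening']: print(k,np.round(st[k],4))
print('L',go([.562,.130,.103]),'R',go([.526,-.077,.103]),'H',go([.6475,.0085,.113]))
E
cat > w.py <<'E'
from h import *
st=ctrl.get_state(); im,d=ctrl.read_camera('wrist'); cv2.imwrite('pics/w0.png',im[:,:,::-1]); T=T_wc('wrist',st)
for q in ['knob_left_top','knob_right_top','head_top']:
    for r in ctrl.find_in('wrist',q)[:2]: print(q,np.round(r['uv']),round(r['score'],2),np.round(world('wrist',r['uv'],d,T),4),np.round(onplane('wrist',r['uv'],.103,T),4))
E
python3 s.py; python3 w.py
```

```text
time 2.25
qpos [ 8.1900e-02  1.3150e-01  1.9029e+00  2.0000e-04  1.1071e+00 -1.1830e+00]
eef_pos [0.5508 0.1465 0.1557]
tcp_rot [1.524e-01 9.883e-01 1.000e-04 0.000e+00]
contact_force [1.3748 0.9187 0.2211]
wrist_torque [-0.0115  0.0466  0.0029]
opening -0.0011
L [-0.0156 -0.0124  0.0527] R [-0.0436 -0.2206  0.0527] H [-0.1338 -0.1025  0.0427]
knob_left_top [261. 236.] 0.97 [0.5542 0.134  0.1026] [0.554 0.134 0.103]
knob_left_top [516.  24.] 0.31 [0.462  0.4039 0.0138] [0.4662 0.3311 0.103 ]
knob_right_top [ 20. 268.] 0.82 [ 0.5231 -0.0636  0.1019] [ 0.5228 -0.0623  0.103 ]
head_top [117. 308.] 0.83 [0.5743 0.0085 0.1123] [5.793e-01 4.000e-04 1.030e-01]
```

View pics/w0.png

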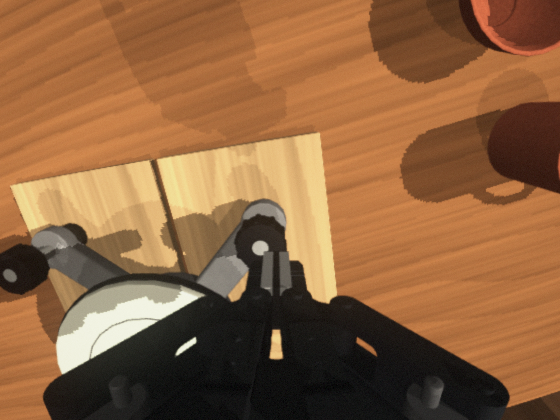

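```bash
cat > c.py <<'E'
from h import *
st=ctrl.get_state(); c='wrist'; im,d=ctrl.read_camera(c); T=T_wc(c,st); m=ctrl.camera_model(c)
v,u=np.mgrid[:420,:560]; uv=np.stack([u,v],-1).reshape(-1,1,2).astype(float)
p=cv2.undistortPoints(uv,np.array(m['intrinsics']),np.array([m['k1'],0,0,0.]))[:,0]
z=d.ravel(); P=(np.c_[p,np.ones(len(p))]*z[:,None])@T[:3,:3].T+T[:3,3]; col=im.reshape(-1,3).astype(int).max(1)
print(T[:3,3])
for n,x0 in [('L',(.559,.131)),('R',(.526,-.074))]:
    s=(z>0)&(np.hypot(P[:,0]-x0[0],P[:,1]-x0[1])<.04)&(P[:,2]>.096)&(P[:,2]<.109)&(col<90)
    if s.sum()>5: q=P[s]; (cx,cy),r=cv2.minEnclosingCircle(q[:,:2].astype(np.float32)); print(n,s.sum(),np.round([cx,cy,r,np.median(q[:,2])],4),np.round(q.mean(0),4),np.round(go([cx,cy,.103],st),4))
E
python3 c.py
```

```text
[0.47496996 0.17152332 0.29994407]
L 1360 [0.5617 0.1305 0.0202 0.1025] [0.556  0.1306 0.1021] [-0.016  -0.0125  0.0529]
R 1176 [ 0.5261 -0.0749  0.0206  0.1015] [ 0.5263 -0.0699  0.101 ] [-0.0445 -0.2191  0.0529]
```

Emit:
carry_out(deltas=[-0.016, -0.0125, 0.02, 0, 0, 0, -0.016, -0.0125, 0.04, 0, 0, 0, -0.016, -0.0125, 0.046, 0, 0, 0, -0.016, -0.0125, 0.049, 0, 0, 0, -0.016, -0.0125, 0.05, 0, 0, 0])

```text
time: 3.12
eef_pos: [0.5617, 0.1321, 0.1067]
tcp_rot: [0.152, 0.988, 0.0, 0.0]
contact_force: [-0.5, -0.2, -0.2]
opening: -0.001
finger_force: 0.0
```

Emit:
carry_out(deltas=[0, 0, 0.0005, 0, 0, 0, 0, 0, 0.001, 0, 0, 0, 0, 0, 0.0015, 0, 0, 0, 0, 0, 0.002, 0, 0, 0])

```text
time: 3.62
eef_pos: [0.5617, 0.1315, 0.1044]
tcp_rot: [0.152, 0.988, 0.0, 0.0]
contact_force: [-0.3, 0.2, 0.3]
opening: 0.004
finger_force: 0.0
```

Emit:
carry_out(deltas=[0, 0, 0.0005, 0, 0, 0, 0, 0, 0.001, 0, 0, 0])

```text
time: 3.88
eef_pos: [0.5616, 0.1315, 0.1032]
tcp_rot: [0.152, 0.988, -0.0, -0.0]
contact_force: [0.5, 0.6, 0.3]
opening: -0.002
finger_force: 0.0
```

Emit:
carry_out(deltas=[0, 0, 0.0005, 0, 0, 0, 0, 0, 0.001, 0, 0, 0])

```text
time: 4.12
eef_pos: [0.5616, 0.1315, 0.1023]
tcp_rot: [0.152, 0.988, -0.0, -0.0]
contact_force: [0.1, -0.6, 0.0]
opening: -0.004
finger_force: 0.0
```

Emit:
carry_out(deltas=[0, 0, 0.0005, 0, 0, 0, 0, 0, 0.001, 0, 0, 0])

```text
time: 4.38
eef_pos: [0.5616, 0.1315, 0.1014]
tcp_rot: [0.152, 0.988, 0.0, -0.0]
contact_force: [-1.3, 0.7, 2.4]
opening: 0.003
finger_force: 1.0
```

Emit:
carry_out(deltas=[0, 0, 0.0005, 0, 0, 0, 0, 0, 0.001, 0, 0, 0])

```text
time: 4.62
eef_pos: [0.5617, 0.1316, 0.1011]
tcp_rot: [0.152, 0.988, 0.0, -0.0]
contact_force: [-2.8, -0.3, 6.8]
opening: -0.001
finger_force: 3.2
```

Emit:
carry_out(deltas=[0, 0, 0.0005, 0, 0, 0, 0, 0, 0.0005, 0, 0, 0])

```text
time: 4.88
eef_pos: [0.5617, 0.1316, 0.1011]
tcp_rot: [0.152, 0.988, -0.0, -0.0]
contact_force: [-3.8, -0.6, 7.7]
opening: -0.002
finger_force: 3.5
```

Emit:
carry_out(deltas=[0, 0, 0.0005, 0, 0, 0, 0, 0, 0.001, 0, 0, 0])

```text
time: 5.12
eef_pos: [0.5618, 0.1317, 0.1008]
tcp_rot: [0.152, 0.988, -0.0, -0.0]
contact_force: [-5.4, -1.4, 11.1]
opening: -0.001
finger_force: 5.7
```

Emit:
carry_out(deltas=[0, 0, -0.01, 0, 0, 0, 0, 0, -0.02, 0, 0, 0, 0, 0, -0.022, 0, 0, 0])

```text
time: 5.5
eef_pos: [0.5623, 0.1315, 0.1218]
tcp_rot: [0.152, 0.988, 0.0, 0.001]
contact_force: [-0.3, 0.6, 0.6]
opening: 0.003
finger_force: 0.0
```

```bash
python3 s.py
```

```text
time 5.5
qpos [ 0.0541  0.1879  1.9071 -0.      1.0446 -1.2108]
eef_pos [0.5623 0.1315 0.1218]
tcp_rot [1.523e-01 9.883e-01 2.000e-04 1.000e-03]
contact_force [-0.2842  0.6257  0.6475]
wrist_torque [ 0.0216 -0.0175  0.0013]
opening 0.0031
L [-0.0001 -0.0015  0.0188] R [-0.0281 -0.2098  0.0187] H [-0.1183 -0.0917  0.009 ]
```

Emit:
carry_out(deltas=[-0.006, -0.05, -0.015, 0, 0, 0, -0.013, -0.105, -0.015, 0, 0, 0, -0.02, -0.16, -0.015, 0, 0, 0, -0.028, -0.209, -0.005, 0, 0, 0, -0.028, -0.209, 0.008, 0, 0, 0])

```text
time: 6.12
eef_pos: [0.5254, -0.0792, 0.1129]
tcp_rot: [0.155, 0.988, -0.0, 0.001]
contact_force: [-0.2, -0.1, 0.1]
opening: -0.001
finger_force: 0.0
```

Emit:
carry_out(deltas=[0, 0, 0.004, 0, 0, 0, 0, 0, 0.0065, 0, 0, 0, 0, 0, 0.0075, 0, 0, 0, 0, 0, 0.0085, 0, 0, 0])

```text
time: 6.62
eef_pos: [0.5258, -0.0756, 0.1046]
tcp_rot: [0.152, 0.988, -0.0, 0.0]
contact_force: [-0.2, 0.3, 0.2]
opening: 0.004
finger_force: 0.0
```

Emit:
carry_out(deltas=[0, 0, 0.0005, 0, 0, 0, 0, 0, 0.001, 0, 0, 0])

```text
time: 6.88
eef_pos: [0.5255, -0.0761, 0.1035]
tcp_rot: [0.152, 0.988, -0.0, 0.0]
contact_force: [-0.0, -0.6, 0.2]
opening: 0.001
finger_force: 0.0
```

Emit:
carry_out(deltas=[0, 0, 0.0005, 0, 0, 0, 0, 0, 0.001, 0, 0, 0])

```text
time: 7.12
eef_pos: [0.5254, -0.0763, 0.1023]
tcp_rot: [0.152, 0.988, -0.0, 0.0]
contact_force: [-0.3, -0.6, 0.1]
opening: 0.001
finger_force: 0.0
```

Emit:
carry_out(deltas=[0, 0, 0.0005, 0, 0, 0, 0, 0, 0.001, 0, 0, 0])

```text
time: 7.38
eef_pos: [0.5254, -0.0763, 0.1013]
tcp_rot: [0.152, 0.988, 0.0, -0.0]
contact_force: [0.1, -0.5, 0.6]
opening: -0.001
finger_force: 0.0
```

Emit:
carry_out(deltas=[0, 0, 0.0005, 0, 0, 0, 0, 0, 0.001, 0, 0, 0])

```text
time: 7.62
eef_pos: [0.5254, -0.0762, 0.1003]
tcp_rot: [0.152, 0.988, -0.0, -0.0]
contact_force: [-0.5, 0.4, 0.7]
opening: -0.001
finger_force: 0.2
```

Emit:
carry_out(deltas=[0, 0, 0.0005, 0, 0, 0, 0, 0, 0.001, 0, 0, 0])

```text
time: 7.88
eef_pos: [0.5254, -0.0763, 0.0997]
tcp_rot: [0.152, 0.988, -0.0, -0.0]
contact_force: [-2.5, -0.6, 2.7]
opening: 0.003
finger_force: 1.8
```

Emit:
carry_out(deltas=[0, 0, 0.0005, 0, 0, 0, 0, 0, 0.001, 0, 0, 0])

```text
time: 8.12
eef_pos: [0.5253, -0.0764, 0.0991]
tcp_rot: [0.152, 0.988, -0.0, -0.0]
contact_force: [-4.0, -0.4, 7.5]
opening: -0.003
finger_force: 3.5
```

Emit:
carry_out(deltas=[0, 0, 0.0005, 0, 0, 0, 0, 0, 0.001, 0, 0, 0])

```text
time: 8.38
eef_pos: [0.5251, -0.0766, 0.0983]
tcp_rot: [0.152, 0.988, -0.001, -0.001]
contact_force: [-5.5, -1.6, 8.0]
opening: -0.0
finger_force: 4.1
```

Emit:
carry_out(deltas=[0, 0, 0.0005, 0, 0, 0, 0, 0, 0.001, 0, 0, 0])

```text
time: 8.62
eef_pos: [0.5248, -0.0768, 0.0974]
tcp_rot: [0.152, 0.988, -0.001, -0.001]
contact_force: [-6.1, -1.9, 9.3]
opening: -0.001
finger_force: 4.6
```

Emit:
carry_out(deltas=[0, 0, 0.0005, 0, 0, 0, 0, 0, 0.001, 0, 0, 0])

```text
time: 8.88
eef_pos: [0.5248, -0.0769, 0.097]
tcp_rot: [0.152, 0.988, -0.001, -0.001]
contact_force: [-8.9, -2.7, 13.3]
opening: 0.0
finger_force: 6.8
```

Emit:
carry_out(deltas=[0, 0, -0.01, 0, 0, 0, 0, 0, -0.022, 0, 0, 0, 0, 0, -0.028, 0, 0, 0, 0, 0, -0.028, 0, 0, 0], grip=62, grip_force=25)

```text
time: 9.38
eef_pos: [0.5258, -0.0762, 0.1239]
tcp_rot: [0.152, 0.988, -0.0, 0.001]
contact_force: [0.7, -0.1, -0.8]
opening: 0.618
finger_force: 0.0
```

```bash
python3 s.py; python3 c.py
```

```text
time 9.375
qpos [-3.3510e-01  8.7100e-02  2.0163e+00  1.0000e-04  1.0369e+00 -1.6003e+00]
eef_pos [ 0.5258 -0.0762  0.1239]
tcp_rot [ 1.522e-01  9.883e-01 -1.000e-04  7.000e-04]
contact_force [ 0.6954 -0.138  -0.7661]
wrist_torque [ 0.0012 -0.0393  0.0842]
opening 0.6185
L [0.0276 0.2076 0.0209] R [-0.0004 -0.0007  0.0209] H [-0.0906  0.1174  0.011 ]
[ 0.45006349 -0.05215921  0.26772204]
R 2432 [ 0.5258 -0.0764  0.0204  0.1014] [ 0.524  -0.0758  0.1012] [-0.     -0.0002  0.0209]
```

Emit:
carry_out(deltas=[0, 0, 0.012, 0, 0, 0, 0, 0, 0.024, 0, 0, 0, 0, 0, 0.036, 0, 0, 0, 0, 0, 0.046, 0, 0, 0, 0, 0, 0.046, 0, 0, 0])

```text
time: 10.05
eef_pos: [0.5245, -0.076, 0.0759]
tcp_rot: [0.152, 0.988, 0.0, -0.001]
contact_force: [0.4, 0.8, -0.5]
opening: 0.62
finger_force: 0.0
```

Emit:
carry_out(deltas=[0, 0, 0, 0, 0, 0, 0, 0, 0, 0, 0, 0, 0, 0, 0, 0, 0, 0, 0, 0, 0, 0, 0, 0], grip=20)

```text
time: 10.55
eef_pos: [0.5256, -0.0762, 0.0776]
tcp_rot: [0.152, 0.988, 0.0, 0.0]
contact_force: [0.5, 1.1, 0.2]
opening: 0.438
finger_force: 26.8
```

```bash
python3 s.py
```

```text
time 10.55
qpos [-3.3520e-01  1.5530e-01  2.0390e+00  3.0000e-04  9.4650e-01 -1.6003e+00]
eef_pos [ 0.5256 -0.0762  0.0776]
tcp_rot [1.523e-01 9.883e-01 0.000e+00 4.000e-04]
contact_force [0.4902 1.0647 0.1853]
wrist_torque [ 0.1192 -0.0935  0.0274]
opening 0.438
L [ 0.0274  0.2076 -0.0253] R [-0.0006 -0.0007 -0.0254] H [-0.0907  0.1175 -0.0353]
```

Emit:
carry_out(deltas=[0, 0, 0.0003, 0, 0, 0.17, 0, 0, 0.0007, 0, 0, 0.34, 0, 0, 0.001, 0, 0, 0.51, 0, 0, 0.0013, 0, 0, 0.68, 0, 0, 0.0016, 0, 0, 0.85])

```text
time: 11.18
eef_pos: [0.5256, -0.0763, 0.076]
tcp_rot: [0.548, 0.836, 0.0, 0.0]
contact_force: [0.1, -1.2, 0.7]
opening: 0.432
finger_force: 26.9
```

```bash
python3 s.py
```

```text
time 11.175
qpos [-0.3352  0.1579  2.0396  0.      0.9435 -0.745 ]
eef_pos [ 0.5256 -0.0763  0.076 ]
tcp_rot [5.485e-01 8.362e-01 1.000e-04 3.000e-04]
contact_force [ 0.0528 -1.2371  0.6813]
wrist_torque [ 0.2078 -0.028   0.0562]
opening 0.4325
L [ 0.1747  0.1156 -0.027 ] R [-0.0008  0.0001 -0.027 ] H [ 0.0292  0.1456 -0.0369]
```

Emit:
carry_out(deltas=[0, 0, 0.0003, 0, 0, 0.17, 0, 0, 0.0005, 0, 0, 0.34, 0, 0, 0.0006, 0, 0, 0.51, 0, 0, 0.0007, 0, 0, 0.68, 0, 0, 0.0007, 0, 0, 0.8])

```text
time: 11.8
eef_pos: [0.5255, -0.0762, 0.0749]
tcp_rot: [0.83, 0.557, 0.0, 0.0]
contact_force: [0.5, 0.4, -2.3]
opening: 0.433
finger_force: 26.7
```

```bash
python3 s.py|grep -E "force|torq|qpos|eef"
```

```text
qpos [-3.3520e-01  1.5950e-01  2.0403e+00  1.0000e-04  9.4140e-01  5.3700e-02]
eef_pos [ 0.5255 -0.0762  0.0749]
contact_force [ 0.4982  0.4051 -2.2518]
wrist_torque [ 0.1425 -0.1808  0.0084]
```

Emit:
carry_out(deltas=[0, 0, 0.0004, 0, 0, 0.15, 0, 0, 0.0006, 0, 0, 0.3, 0, 0, 0.0008, 0, 0, 0.45, 0, 0, 0.001, 0, 0, 0.6, 0, 0, 0.001, 0, 0, 0.6])

```text
time: 12.42
eef_pos: [0.5255, -0.076, 0.0742]
tcp_rot: [0.957, 0.289, 0.0, -0.0]
contact_force: [0.2, 1.5, 0.5]
opening: 0.437
finger_force: 26.8
```

```bash
python3 s.py|grep -E "force|torq|qpos|eef"
```

```text
qpos [-3.3510e-01  1.6080e-01  2.0404e+00  8.0000e-04  9.4030e-01  6.4830e-01]
eef_pos [ 0.5255 -0.076   0.0742]
contact_force [0.2064 1.5262 0.5419]
wrist_torque [ 0.3591 -0.0134 -0.109 ]
```

Emit:
carry_out(deltas=[0, 0, 0.0001, 0, 0, 0.12, 0, 0, 0.0002, 0, 0, 0.25, 0, 0, 0.0002, 0, 0, 0.25])

```text
time: 12.8
eef_pos: [0.5256, -0.0759, 0.074]
tcp_rot: [0.986, 0.169, 0.0, -0.0]
contact_force: [0.2, 2.1, 0.8]
opening: 0.434
finger_force: 26.9
```

Emit:
carry_out(deltas=[0, 0, 0, 0, 0, 0, 0, 0, 0, 0, 0, 0, 0, 0, 0, 0, 0, 0], grip=62)

```text
time: 13.18
eef_pos: [0.5254, -0.0764, 0.0738]
tcp_rot: [0.986, 0.168, -0.0, 0.0]
contact_force: [-0.2, -1.1, -0.3]
opening: 0.617
finger_force: 0.0
```

Emit:
carry_out(deltas=[0, 0, -0.012, 0, 0, 0, 0, 0, -0.024, 0, 0, 0, 0, 0, -0.036, 0, 0, 0, 0, 0, -0.044, 0, 0, 0, 0, 0, -0.044, 0, 0, 0])

```text
time: 13.8
eef_pos: [0.526, -0.0764, 0.119]
tcp_rot: [0.986, 0.167, 0.001, 0.001]
contact_force: [-0.2, 0.5, -0.5]
opening: 0.618
finger_force: 0.0
```

Emit:
carry_out(deltas=[0, 0, 0, 0, 0, 0, 0, 0, 0, 0, 0, 0, 0, 0, 0, 0, 0, 0, 0, 0, 0, 0, 0, 0], grip=0)

```text
time: 14.3
eef_pos: [0.5253, -0.0762, 0.1176]
tcp_rot: [0.986, 0.167, -0.0, -0.0]
contact_force: [0.1, 1.0, -0.5]
opening: -0.001
finger_force: 0.0
```

```bash
python3 s.py;python3 c.py
```

```text
time 14.3
qpos [-0.3353  0.0957  2.0201  0.      1.0263  0.8997]
eef_pos [ 0.5253 -0.0762  0.1176]
tcp_rot [ 9.859e-01  1.671e-01 -2.000e-04 -1.000e-04]
contact_force [ 0.1166  1.0186 -0.5056]
wrist_torque [ 0.0321 -0.0034  0.0186]
opening -0.0008
L [ 0.1026 -0.1826  0.0146] R [0.0004 0.001  0.0146] H [ 0.1433 -0.0397  0.0045]
[ 0.60167086 -0.04990331  0.26148499]
R 1687 [ 0.5274 -0.0757  0.02    0.0979] [ 0.5323 -0.074   0.0979] [0.0022 0.0003 0.0146]
```

Emit:
carry_out(deltas=[0, 0, 0.009, 0, 0, 0, 0, 0, 0.017, 0, 0, 0, 0, 0, 0.019, 0, 0, 0, 0, 0, 0.0195, 0, 0, 0, 0, 0, 0.0195, 0, 0, 0])

```text
time: 14.98
eef_pos: [0.5256, -0.0763, 0.0985]
tcp_rot: [0.986, 0.167, 0.0, 0.0]
contact_force: [-0.7, -0.2, -0.5]
opening: 0.001
finger_force: 0.0
```

Emit:
carry_out(deltas=[0, 0, 0.0005, 0, 0, 0, 0, 0, 0.0005, 0, 0, 0])

```text
time: 15.22
eef_pos: [0.5255, -0.0762, 0.098]
tcp_rot: [0.986, 0.167, 0.0, 0.0]
contact_force: [-0.4, 1.3, 0.4]
opening: -0.0
finger_force: 0.0
```

Emit:
carry_out(deltas=[0, 0, 0.0005, 0, 0, 0, 0, 0, 0.0005, 0, 0, 0])

```text
time: 15.48
eef_pos: [0.5254, -0.0762, 0.0973]
tcp_rot: [0.986, 0.167, -0.0, 0.0]
contact_force: [-0.1, -0.0, 0.0]
opening: 0.001
finger_force: 0.0
```

Emit:
carry_out(deltas=[0, 0, 0.0005, 0, 0, 0, 0, 0, 0.0005, 0, 0, 0])

```text
time: 15.72
eef_pos: [0.5254, -0.0762, 0.0968]
tcp_rot: [0.986, 0.167, -0.0, 0.0]
contact_force: [1.2, -0.2, -0.1]
opening: 0.001
finger_force: 0.0
```

Emit:
carry_out(deltas=[0, 0, 0.0005, 0, 0, 0, 0, 0, 0.0005, 0, 0, 0])

```text
time: 15.98
eef_pos: [0.5254, -0.0762, 0.0966]
tcp_rot: [0.986, 0.167, -0.0, -0.0]
contact_force: [-0.9, -0.9, 3.0]
opening: 0.0
finger_force: 1.1
```

Emit:
carry_out(deltas=[0, 0, 0.0005, 0, 0, 0, 0, 0, 0.0005, 0, 0, 0])

```text
time: 16.23
eef_pos: [0.5254, -0.0763, 0.0965]
tcp_rot: [0.986, 0.167, -0.0, 0.0]
contact_force: [-2.2, 0.1, 5.2]
opening: 0.001
finger_force: 2.5
```

Emit:
carry_out(deltas=[0, 0, -0.02, 0, 0, 0, 0, 0, -0.036, 0, 0, 0, 0.026, -0.046, -0.036, 0, 0, 0, 0.052, -0.092, -0.036, 0, 0, 0, 0.078, -0.138, -0.036, 0, 0, 0])

```text
time: 16.85
eef_pos: [0.554, 0.0812, 0.1323]
tcp_rot: [0.986, 0.167, 0.001, 0.0]
contact_force: [0.1, -0.3, -0.9]
opening: -0.001
finger_force: 0.0
```

Emit:
carry_out(deltas=[0.0247, -0.046, 0, 0, 0, 0, 0.0247, -0.046, 0.012, 0, 0, 0, 0.0247, -0.046, 0.022, 0, 0, 0, 0.0247, -0.046, 0.0265, 0, 0, 0, 0.0247, -0.046, 0.0275, 0, 0, 0])

```text
time: 17.48
eef_pos: [0.5614, 0.1301, 0.1037]
tcp_rot: [0.986, 0.166, -0.001, -0.0]
contact_force: [0.2, -0.9, 1.0]
opening: -0.005
finger_force: 0.0
```

Emit:
carry_out(deltas=[0, 0, 0.0005, 0, 0, 0, 0, 0, 0.001, 0, 0, 0, 0, 0, 0.001, 0, 0, 0])

```text
time: 17.85
eef_pos: [0.5619, 0.1312, 0.1036]
tcp_rot: [0.986, 0.167, 0.0, 0.0]
contact_force: [0.1, -0.2, -0.6]
opening: 0.004
finger_force: 0.0
```

Emit:
carry_out(deltas=[0, 0, 0.0005, 0, 0, 0, 0, 0, 0.0005, 0, 0, 0])

```text
time: 18.1
eef_pos: [0.5617, 0.1314, 0.1028]
tcp_rot: [0.986, 0.167, 0.0, 0.0]
contact_force: [0.6, 0.1, -0.0]
opening: -0.005
finger_force: 0.0
```

Emit:
carry_out(deltas=[0, 0, 0.0005, 0, 0, 0, 0, 0, 0.0005, 0, 0, 0])

```text
time: 18.35
eef_pos: [0.5617, 0.1314, 0.1023]
tcp_rot: [0.986, 0.167, -0.0, -0.0]
contact_force: [-0.8, 0.6, -0.8]
opening: 0.001
finger_force: 0.0
```

Emit:
carry_out(deltas=[0, 0, 0.0003, 0, 0, 0, 0, 0, 0.0003, 0, 0, 0])

```text
time: 18.6
eef_pos: [0.5617, 0.1313, 0.102]
tcp_rot: [0.986, 0.167, -0.0, -0.0]
contact_force: [0.3, 0.2, -0.7]
opening: 0.005
finger_force: 0.0
```

Emit:
carry_out(deltas=[0, 0, 0.0003, 0, 0, 0, 0, 0, 0.0003, 0, 0, 0])

```text
time: 18.85
eef_pos: [0.5618, 0.1314, 0.1018]
tcp_rot: [0.986, 0.167, 0.0, -0.0]
contact_force: [-0.8, 0.5, 0.9]
opening: 0.0
finger_force: 0.4
```

Emit:
carry_out(deltas=[0, 0, 0.0004, 0, 0, 0, 0, 0, 0.0004, 0, 0, 0])

```text
time: 19.1
eef_pos: [0.5618, 0.1314, 0.1017]
tcp_rot: [0.986, 0.167, 0.0, -0.0]
contact_force: [-1.3, 0.3, 3.6]
opening: -0.001
finger_force: 1.5
```

Emit:
carry_out(deltas=[0, 0, 0.0005, 0, 0, 0, 0, 0, 0.0005, 0, 0, 0])

```text
time: 19.35
eef_pos: [0.5618, 0.1314, 0.1016]
tcp_rot: [0.986, 0.167, -0.0, 0.0]
contact_force: [-2.0, 0.0, 4.9]
opening: 0.001
finger_force: 2.7
```

Emit:
carry_out(deltas=[0, 0, 0.0005, 0, 0, 0, 0, 0, 0.0005, 0, 0, 0])

```text
time: 19.6
eef_pos: [0.5619, 0.1314, 0.1015]
tcp_rot: [0.986, 0.167, -0.0, -0.0]
contact_force: [-2.9, -0.2, 7.4]
opening: 0.004
finger_force: 3.6
```

Emit:
carry_out(deltas=[0, 0, -0.02, 0, 0, 0, 0, 0, -0.034, 0, 0, 0, -0.026, 0.046, -0.034, 0, 0, 0, -0.052, 0.092, -0.034, 0, 0, 0, -0.078, 0.138, -0.034, 0, 0, 0])

```text
time: 20.23
eef_pos: [0.5337, -0.0261, 0.1355]
tcp_rot: [0.986, 0.167, 0.001, 0.0]
contact_force: [0.5, -0.5, -0.2]
opening: 0.004
finger_force: 0.0
```

Emit:
carry_out(deltas=[-0.0247, 0.046, 0, 0, 0, 0, -0.0247, 0.046, 0, 0, 0, 0, -0.0247, 0.046, 0, 0, 0, 0], grip=62)

```text
time: 20.6
eef_pos: [0.5257, -0.0761, 0.1349]
tcp_rot: [0.986, 0.167, 0.0, 0.0]
contact_force: [0.7, 0.4, -0.2]
opening: 0.615
finger_force: 0.0
```

```bash
python3 s.py
```

```text
time 20.6
qpos [-3.3510e-01  7.2200e-02  2.0096e+00  5.0000e-04  1.0589e+00  9.0030e-01]
eef_pos [ 0.5257 -0.0761  0.1349]
tcp_rot [9.860e-01 1.668e-01 5.000e-04 0.000e+00]
contact_force [ 0.6774  0.3574 -0.1754]
wrist_torque [0.0266 0.0683 0.0011]
opening 0.6151
L [ 0.1021 -0.1827  0.0319] R [-0.      0.0009  0.0319] H [ 0.1429 -0.0399  0.022 ]
```

Descend to z = 0.074, grip, turn 0.3 rad, release, rise.

Emit:
carry_out(deltas=[0, 0, 0.02, 0, 0, 0, 0, 0, 0.036, 0, 0, 0, 0, 0, 0.05, 0, 0, 0, 0, 0, 0.06, 0, 0, 0, 0, 0, 0.06, 0, 0, 0])

```text
time: 21.22
eef_pos: [0.5248, -0.0758, 0.0733]
tcp_rot: [0.986, 0.167, -0.001, -0.001]
contact_force: [-0.1, 0.1, -0.0]
opening: 0.623
finger_force: 0.0
```

Emit:
carry_out(deltas=[0, 0, 0, 0, 0, 0, 0, 0, 0, 0, 0, 0, 0, 0, 0, 0, 0, 0, 0, 0, 0, 0, 0, 0], grip=20)

```text
time: 21.72
eef_pos: [0.5257, -0.0761, 0.0748]
tcp_rot: [0.986, 0.167, 0.0, -0.0]
contact_force: [-0.8, 3.5, 2.6]
opening: 0.435
finger_force: 26.3
```

Emit:
carry_out(deltas=[0, 0, 0, 0, 0, 0.1, 0, 0, 0.0001, 0, 0, 0.2, 0, 0, 0.0001, 0, 0, 0.3, 0, 0, 0.0001, 0, 0, 0.3])

```text
time: 22.22
eef_pos: [0.5257, -0.076, 0.0746]
tcp_rot: [1.0, 0.018, 0.0, -0.0]
contact_force: [-0.4, 3.6, 2.9]
opening: 0.433
finger_force: 26.4
```

Emit:
carry_out(deltas=[0, 0, 0, 0, 0, 0, 0, 0, 0, 0, 0, 0, 0, 0, 0, 0, 0, 0], grip=62)

```text
time: 22.6
eef_pos: [0.5254, -0.0765, 0.0741]
tcp_rot: [1.0, 0.018, -0.0, 0.0]
contact_force: [-0.4, -0.4, -0.1]
opening: 0.619
finger_force: 0.0
```

Emit:
carry_out(deltas=[0, 0, -0.012, 0, 0, 0, 0, 0, -0.026, 0, 0, 0, 0, 0, -0.045, 0, 0, 0, 0, 0, -0.065, 0, 0, 0, 0, 0, -0.065, 0, 0, 0])

```text
time: 23.22
eef_pos: [0.5272, -0.0768, 0.1425]
tcp_rot: [1.0, 0.018, 0.003, 0.001]
contact_force: [0.2, 0.4, 0.9]
opening: 0.623
finger_force: 0.0
```

```bash
python3 s.py; python3 c.py; cat > e.py <<'E'
from h import *
for c in ['scene','side']:
    im,d=ctrl.read_camera(c); T=T_wc(c)
    for q in ['head_top']:
        for r in ctrl.find_in(c,q)[:1]: print(q,np.round(world(c,r['uv'],d,T),3))
E
python3 e.py; python3 b.py | grep head
```

```text
time 23.225
qpos [-0.3352  0.063   2.0038 -0.      1.0686  1.1996]
eef_pos [ 0.5272 -0.0768  0.1425]
tcp_rot [0.9998 0.018  0.0029 0.0011]
contact_force [0.2146 0.3529 0.9208]
wrist_torque [ 0.0076 -0.0113 -0.0101]
opening 0.6232
L [ 0.042  -0.2055  0.0393] R [-0.0015  0.0001  0.0395] H [ 0.1231 -0.081   0.0301]
[ 0.60712979 -0.07367122  0.28692285]
L 288 [0.5603 0.118  0.0154 0.0993] [0.5601 0.1133 0.0993] [ 0.0398 -0.1936  0.0393]
R 1778 [ 0.5276 -0.0764  0.0199  0.0978] [ 0.5281 -0.0759  0.0977] [ 0.0002 -0.0004  0.0395]
head_top [0.646 0.016 0.113]
head_top [ 0.67  -0.001  0.113]
scene head 3263 0.6470558643341064 0.009441833943128586 0.09490921348333359 0.11354408745894151 [0.65561197 0.00960461 0.11325077]
side head 1416 0.6459335684776306 0.007984430529177189 0.09532620757818222 0.1122189499282828 [ 0.65595676 -0.00264253  0.11199174]
```

Emit:
carry_out(deltas=[0.04, -0.027, 0, 0, 0, 0, 0.082, -0.054, 0, 0, 0, 0, 0.1235, -0.0806, 0, 0, 0, 0, 0.1235, -0.0806, 0.014, 0, 0, 0, 0.1235, -0.0806, 0.021, 0, 0, 0], grip=0)

```text
time: 24.2
eef_pos: [0.6445, 0.0089, 0.1159]
tcp_rot: [1.0, 0.018, -0.002, -0.0]
contact_force: [-0.4, -0.1, -0.2]
opening: -0.002
finger_force: 0.0
```

Emit:
carry_out(deltas=[0, 0, 0.002, 0, 0, 0, 0, 0, 0.003, 0, 0, 0, 0, 0, 0.003, 0, 0, 0])

```text
time: 24.58
eef_pos: [0.6459, 0.0083, 0.1158]
tcp_rot: [1.0, 0.018, 0.0, 0.0]
contact_force: [-0.6, 0.4, 0.1]
opening: -0.002
finger_force: 0.0
```

```bash
python3 s.py
```

```text
time 24.575
qpos [-0.1441  0.3355  1.7373 -0.      1.0681  1.3917]
eef_pos [0.6459 0.0083 0.1158]
tcp_rot [9.998e-01 1.750e-02 4.000e-04 1.000e-04]
contact_force [-0.6416  0.4072  0.1383]
wrist_torque [-0.0282  0.0386 -0.0378]
opening -0.0021
L [-0.0796 -0.1246  0.0127] R [-0.1228  0.081   0.0127] H [ 0.0016 -0.0002  0.0028]
```

Emit:
carry_out(deltas=[0.001, 0, 0.001, 0, 0, 0, 0.001, 0, 0.002, 0, 0, 0, 0.001, 0, 0.003, 0, 0, 0, 0.001, 0, 0.003, 0, 0, 0])

```text
time: 25.08
eef_pos: [0.6469, 0.0088, 0.1122]
tcp_rot: [1.0, 0.018, -0.0, -0.0]
contact_force: [-0.5, 0.2, 0.2]
opening: 0.004
finger_force: 0.0
```

Emit:
carry_out(deltas=[0, 0, 0.0007, 0, 0, 0, 0, 0, 0.0014, 0, 0, 0, 0, 0, 0.002, 0, 0, 0, 0, 0, 0.002, 0, 0, 0])

```text
time: 25.58
eef_pos: [0.647, 0.0088, 0.112]
tcp_rot: [1.0, 0.018, -0.0, 0.0]
contact_force: [-4.3, -0.6, 6.9]
opening: -0.001
finger_force: 3.7
```

Emit:
carry_out(deltas=[-0.0005, 0, 0.001, 0, 0, 0, -0.001, 0, 0.002, 0, 0, 0, -0.001, 0, 0.002, 0, 0, 0])

```text
time: 25.95
eef_pos: [0.647, 0.0088, 0.1119]
tcp_rot: [1.0, 0.018, 0.001, 0.0]
contact_force: [-4.4, 0.8, 11.3]
opening: -0.002
finger_force: 6.0
```

Emit:
carry_out(deltas=[-0.0004, 0, 0.0007, 0, 0, 0, -0.0007, 0, 0.0014, 0, 0, 0, -0.0007, 0, 0.0014, 0, 0, 0])

```text
time: 26.32
eef_pos: [0.6471, 0.0088, 0.1118]
tcp_rot: [1.0, 0.018, 0.002, 0.0]
contact_force: [-5.6, 2.2, 15.5]
opening: 0.0
finger_force: 7.7
```

One more increment to about 20 N, hold, then let go.

Emit:
carry_out(deltas=[-0.0004, 0, 0.001, 0, 0, 0, -0.0008, 0, 0.002, 0, 0, 0, -0.0008, 0, 0.002, 0, 0, 0, -0.0008, 0, 0.002, 0, 0, 0, -0.0008, 0, 0.002, 0, 0, 0])

```text
time: 26.95
eef_pos: [0.6471, 0.0088, 0.1117]
tcp_rot: [1.0, 0.018, 0.003, 0.0]
contact_force: [-6.3, 2.2, 20.5]
opening: -0.0
finger_force: 10.2
```

Emit:
carry_out(deltas=[0, 0, 0, 0, 0, 0, 0, 0, 0, 0, 0, 0, 0, 0, 0, 0, 0, 0, 0, 0, 0, 0, 0, 0])

```text
time: 27.45
eef_pos: [0.6471, 0.0088, 0.1117]
tcp_rot: [1.0, 0.018, 0.003, 0.0]
contact_force: [-7.1, 1.8, 20.2]
opening: 0.001
finger_force: 10.2
```

Emit:
carry_out(deltas=[0, 0, -0.002, 0, 0, 0, 0, 0, -0.005, 0, 0, 0, 0, 0, -0.012, 0, 0, 0, 0, 0, -0.03, 0, 0, 0, 0, 0, -0.06, 0, 0, 0])

```text
time: 28.08
eef_pos: [0.6433, 0.0088, 0.1641]
tcp_rot: [1.0, 0.018, -0.002, -0.0]
contact_force: [0.3, 0.2, -0.2]
opening: -0.0
finger_force: 0.0
```

Emit:
carry_out(deltas=[0, 0, -0.03, 0, 0, 0, 0, 0, -0.05, 0, 0, 0, 0, 0, -0.05, 0, 0, 0, 0, 0, -0.05, 0, 0, 0])

```text
time: 28.58
eef_pos: [0.6437, 0.0088, 0.2134]
tcp_rot: [1.0, 0.018, -0.001, -0.0]
contact_force: [-0.2, -0.6, 0.5]
opening: 0.003
finger_force: 0.0
```

```bash
python3 b.py; cp pics/scene0.png /tmp; python3 - <<'E'
from h import *
o=[]
for c in ['scene','side']:
    im,d=ctrl.read_camera(c); o.append(im[120:330,(80 if c=='scene' else 120):][:,:400,::-1])
cv2.imwrite('pics/final.png',np.hstack(o))
E
```

```text
scene L 118 0.5627561807632446 0.13105328381061554 0.01878485083580017 0.10277980247141211 [0.5672666  0.13019386 0.10160993]
scene R 95 0.5267263650894165 -0.07468663901090622 0.01908295415341854 0.09756420719957593 [ 0.52909783 -0.07474648  0.09717911]
scene head 3273 0.6468837857246399 0.0099115539342165 0.09441755712032318 0.11352112599719 [0.65566752 0.00959618 0.11324458]
[-0.00945828  0.00104919  0.11324458]
side L 57 0.5613511800765991 0.1275307834148407 0.01933058723807335 0.10111228812204154 [0.55932092 0.12475253 0.1001954 ]
side R 74 0.5253991484642029 -0.07688549160957336 0.01961814984679222 0.09623459397157991 [ 0.52453541 -0.07929851  0.09615879]
side head 1687 0.647007405757904 0.008320608176290989 0.09502614289522171 0.11209283284317628 [0.64362178 0.00176541 0.11194262]
[0.00561549 0.00805999 0.11194262]
```

View pics/final.png

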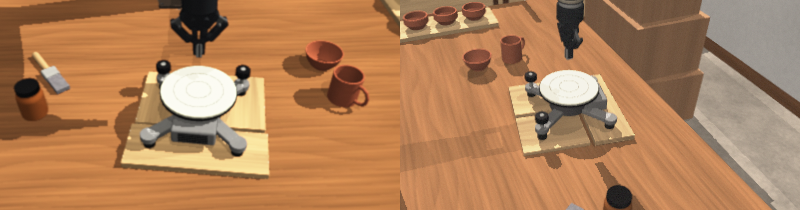

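The picture shows the wheel where it was, the gripper clear above it, and the pots, jar and brush unmoved.

```bash
python3 -c "
from plant import ctrl; print(ctrl.sign_off())"
```

```text
the job is handed in; nothing more can be done
None
```

The right near foot was the hanging one. I turned its knob down about 2.8 rad, which by estimate puts roughly 10 N on each near foot (not re-felt after the last 0.3 rad). I then pressed the wheel head's centre to 20 N, it stood firm, and I let go and handed the job in at about 29 s.

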